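# Hang a loaded puck carrier level on a sprung pin

### The job

Carry the red puck carrier upright, with its three pucks in it, and hang it on the pin of the hanging stand, by whichever of its three holes lets it hang level with the load it has today, and slide it along the pin until its plate is back against the brass collar. The pin is sprung and its height is set by hand and not known, so feel for it and never push hard on the stand; let go so that the carrier hangs still and level from the pin alone, and leave the other things on the bench where they are.

Things in the scene. Friction and masses are not known exactly. Their poses are not given: they have to be found in the camera images.
- carrier: Red plastic puck carrier (bracket), 0.14 kg empty. Origin: underside, below the middle pocket; z up, y along the pockets. Tray 40 (x) by 129 (y) mm with three open pockets 33 wide, middles at y = 45, 0, -45, floor at z = 5, rims at 14. Two narrow legs behind them rise to z = 52 and step forward to the hanging plate. Stands on the bench, open front (-x) to the robot.
- plate_top (a point): middle of the top edge of the carrier's upright hanging plate, at x = 1.8, y = 0, z = 122 mm of the carrier. Plate 6 thick (x), 90 wide (y), z = 52 to 122, over the middle of the tray; pinch it across its thickness. The three round 11 mm holes run through it along x, in a row at z = 77. Empty, the carrier balances at y = 0.
- hole0 (a point): centre of the carrier's hole at y = +20, z = 77 mm, middle of the plate's thickness
- hole1 (a point): centre of the carrier's middle hole, y = 0, z = 77 mm
- hole2 (a point): centre of the carrier's hole at y = -20, z = 77 mm
- brass_puck: Solid brass puck, 31 dia x 30 tall mm, 0.18 kg, origin at the centre of its underside; it stands loose in one of the carrier's three pockets, a different one each time.
- resin_puck_a: Black resin specimen puck, 31 dia x 20 tall mm, 0.018 kg, origin at the centre of its underside; loose in another pocket.
- resin_puck_b: Second black resin puck, the same size and mass, in the remaining pocket.
- stand: Fixed hanging stand. Origin: on the bench at the axis of its upright tube, z up. Black base x = -45 to 65, y = -70 to 70, 14 mm high; tube 26 dia to z = 120. A thinner post telescopes out of it and carries a head 26 wide and a level round steel pin 7 dia, y = 0, pointing to the stand's -x (to the robot), rounded tip at x = -80. Nothing stands above the head.
- clamp (a point): top of the black clamp ring (38 dia) on the stand's tube, on its axis, z = 120 mm. The pin's height is NOT measured: its axis lies 150 to 190 mm above the bench, to be found by touch or sight. The pin yields downwards, 2.5 N per mm, 4 mm at most; rigid along its axis. A brass collar 18 dia on it, front face at x = -45 mm of the stand, stops the plate.
- polish_bottle: bystander: bottle with blue cap, 60 dia x 150 tall mm; origin at the middle of its underside
- grit_jar: bystander: jar, 64 dia x 70 tall mm; origin at the middle of its underside
- spare_puck: bystander: loose black puck, 31 dia x 20 mm; origin at the middle of its underside
- spacer_ring: bystander: aluminium ring, 80 dia x 14 mm; origin at the middle of its underside
- brush: bystander: hand brush lying flat, about 200 long mm; origin at about its middle
- rinse_cup: bystander: white cup, 84 dia x 90 tall mm; origin at the middle of its underside
- hex_driver: bystander: screwdriver lying flat, about 200 long, in mm; origin at about its middle

How it is judged:
On the way:
1. the carrier is lifted clear of the bench and carried upright (height (world z) of carrier above 0.05 m and angle between carrier's own z axis and vertical below 0.3 rad and contact force between carrier and stand below 0.2 N), for 0.2 s.
At the end, for the whole second after the job is handed in: The carrier hangs on the stand's pin (origin 60 to 125 mm above the bench, within 35 mm sideways of the pin), level within 7 degrees, plate within 8 mm of the collar, at rest (under 20 mm/s, 0.15 rad/s), all three pucks seated in their pockets (within 6 mm) (contact force between carrier and stand above 1.5 N and angle between carrier's own z axis and vertical below 0.12 rad and x of carrier in the frame of stand between -0.058 and -0.04 m and y of carrier in the frame of stand between -0.035 and 0.035 m and height (world z) of carrier between 0.06 and 0.125 m and linear speed of carrier below 0.02 m/s and angular speed of carrier below 0.15 rad/s and z of brass_puck in the frame of carrier between -0.002 and 0.011 m and z of resin_puck_a in the frame of carrier between -0.002 and 0.011 m and z of resin_puck_b in the frame of carrier between -0.002 and 0.011 m); the robot touches nothing.
It fails at once if the carrier is pushed against the stand with more than 15 N (contact force between carrier and stand above 15 N).
It fails at once if the robot pushes on the stand with more than 15 N (contact force between any of the arm, the fingers and stand above 15 N).
It fails at once if the carrier is tipped by more than 0.9 rad (50 degrees) (angle between carrier's own z axis and vertical above 0.9 rad).
It fails at once if a bystander is moved by more than 30 mm (distance of any of polish_bottle, grit_jar, spare_puck, spacer_ring, brush, rinse_cup, hex_driver from where it was at the start of the episode above 0.03 m).
It also fails if it takes over 64 s, if anything falls off the work surface, if the arm or the gripper's body presses on something with over 40 N, if the wrist force passes 120 N, or if a joint passes its speed limit or range.

### The arm

A 7-joint arm with a two-finger parallel gripper is mounted at the origin on the work surface. World frame = base frame: x ahead of the robot, y to its left, z up, the work surface at z = 0. Lengths are in m, angles in rad, forces in N, time in s.
With the tool pointing down it reaches from about 0.35 to 0.9 m from the base axis. Payload 8.1 kg.
Tool frame: the origin (TCP) lies at the centre of the arm's flange, where the gripper is bolted on; the fingertips stand 178 mm ahead of it and the grasp point (between the pads) lies 159 mm ahead of it; z points along the fingers, y is the direction in which the jaws open and shut (so a half turn about z gives the same grasp; the last joint's range is limited). The gripper opens to 92 mm and grips with 3 to 60 N. Pads are 19 mm wide; open, the fingers measure 130 mm over their backs; the gripper's body (75 mm by 190 mm) begins 47 mm behind the grasp point.
Start: joints at [-1.297, 0.434, 0.025, 1.573, -0.012, 1.134, -0.075], TCP at [0.23, 0.581, 0.405] pointing down, gripper open.
Joint ranges: [-2.62, 2.62], [-0.44, 2.09], [-1.27, 1.32], [0.08, 2.57], [-1.32, 4.46], [0.12, 2], [-2.74, 2.74]. Speed limits (rad/s): [2.22, 2.22, 3.01, 3.01, 3.14, 3.14, 3.14].

### API

Orientations are given as a rotation vector (axis times angle).
In Python, from cell import arm gives the robot as it stands. The module is installed in compiled form; this text tells all that it offers.
- The arm moves only by the tool move_arm, never from a script. Its argument "steps" is a list of rows, each a list of 4 numbers: the shift along the tool's x, y, z in mm, then the turn about the tool's z in rad. In form: [[x, y, z, twist], ...]. A call has 1 to 20 rows; each row is the pose to reach, as a shift and turn from the pose commanded when the call began, along the tool's axes at that moment; what a row does not reach only later rows make up. A row lasts 1/8 s, in which the tool goes at most 62.5 mm and 10.7 degrees, less where a joint would pass 70% of its speed; a pose out of reach is approached as far as the arm can. A call with a gripper value outside its range is refused whole. "grip" is the finger opening in mm, from 0 to 91.8, set as the call begins (left out, the last holds). The fingers move at their own pace and stop on an object; "grip_force" is the grip in N (left out, the last holds). Time passes only in rows, so rows that repeat a pose let the fingers close. It gives the time, the measured TCP pose, the force and the opening at its end, in the units of the state.
- arm.observe(): the state, without advancing time (a new reading comes with each control period).
- arm.get_image(name): name is "scene" or "top"; returns the picture (400x640x3 uint8, red, green, blue); there is no depth.
- arm.camera_info(name): a dict with "mtx" (3x3 intrinsics, pixels), "pose" (4x4, takes a point from camera to world coordinates). Camera axes: x right, y down, z forward; pixel columns grow to the right and rows downward; lengths in m; the calibration is good to about 2 mm. A picture is of the moment at which its call begins. camera_info takes no time and is no camera call.
- arm.sign_off(): hands the job in, once; it reports no verdict.
The state is a dict: "clock": time; "joints": joint angles; "dq": joint speeds; "joint_efforts": joint torques, N m; "position": TCP position; "ee_rot": TCP orientation; "force": force on the tool from outside, world axes, zero at the start; "ft_torque": the same for the moment, N m; "width": opening from 0.0 (shut) to 1.0 (fully open).
Only numpy, scipy, OpenCV 4.12 (cv2) and the standard library are available. Lean on these libraries where they do the work, as an engineer would, in place of code of your own. Each camera call takes 0.05 s, during which the arm holds its last target.

## Working session

There is one attempt and no reset: what is moved stays moved. The work goes in short steps, Python scripts to look and compute and a tool call to move; the robot and the scene stay as the last step left them, time stands still between calls to the robot, and variables do not carry over. Pictures are saved under pics/ and viewed, and the job is handed in when it is done.

Besides the shell and the picture viewer there is one more tool, called after ">>>" as name([rows], argument=value, ...), one row to a line, values as JSON. move_arm: Moves the arm, as the interface text tells. Its arguments: {"type":"object","properties":{"steps":{"type":"array"},"grip":{"type":"number"},"grip_force":{"type":"number"}},"required":["steps"]}

```bash
mkdir -p pics; cat > h.py <<'E'
import numpy as np, cv2
from cell import arm
from scipy.spatial.transform import Rotation as R
def snap(n,f,crop=None,s=1):
    im=arm.get_image(n); 
    cv2.imwrite('pics/raw_'+f+'.png',im[:,:,::-1])
    if crop: a,b,c,d=crop; im=im[b:d,a:c]
    im=cv2.resize(im,None,fx=s,fy=s,interpolation=cv2.INTER_CUBIC)
    cv2.imwrite('pics/'+f+'.png',im[:,:,::-1])
def cr(src,f,crop,s):
    im=cv2.imread('pics/raw_'+src+'.png');a,b,c,d=crop
    cv2.imwrite('pics/'+f+'.png',cv2.resize(im[b:d,a:c],None,fx=s,fy=s,interpolation=cv2.INTER_CUBIC))
def ray(n,u,v):
    i=arm.camera_info(n);K=np.array(i['mtx']);P=np.array(i['pose'])
    d=P[:3,:3]@np.linalg.solve(K,[u,v,1.]);return P[:3,3],d
def onz(n,u,v,z):
    o,d=ray(n,u,v);return o+d*(z-o[2])/d[2]
def proj(n,p):
    i=arm.camera_info(n);K=np.array(i['mtx']);P=np.array(i['pose'])
    q=K@(P[:3,:3].T@(np.array(p)-P[:3,3]));return q[:2]/q[2]
def tri(a,ua,b,ub):
    A=[];B=[]
    o1,d1=ray(a,*ua);o2,d2=ray(b,*ub)
    s=np.linalg.lstsq(np.c_[d1,-d2],o2-o1,rcond=None)[0]
    p,q=o1+s[0]*d1,o2+s[1]*d2
    return (p+q)/2,np.linalg.norm(p-q)
E
python3 - <<'E'
from h import *
np.set_printoptions(precision=4,suppress=True)
print(arm.observe())
snap('scene','s0');snap('top','t0')
for n in('scene','top'):print(arm.camera_info(n))
E
```

```text
{'clock': 0.0, 'joints': array([-1.2966,  0.4352,  0.025 ,  1.5741, -0.0116,  1.134 , -0.0751]), 'dq': array([-0.0008,  0.0001, -0.0013,  0.001 , -0.0012, -0.0005, -0.0006]), 'joint_efforts': array([ -0.0005, -66.7857,   0.9841, -31.4454,  -0.0607,   0.0428,
         0.0002]), 'position': array([0.2299, 0.5809, 0.4039]), 'ee_rot': array([-0.5884, -3.0859,  0.0025]), 'force': array([ 0.0262, -0.2677,  1.516 ]), 'ft_torque': array([ 0.037 ,  0.0142, -0.0162]), 'width': 1.000383367932839}
{'mtx': array([[436.5531,   0.    , 323.0048],
       [  0.    , 436.5531, 206.1259],
       [  0.    ,   0.    ,   1.    ]]), 'pose': array([[ 0.245 ,  0.7261, -0.6425,  1.3342],
       [ 0.9694, -0.1963,  0.1477, -0.16  ],
       [-0.0189, -0.659 , -0.7519,  0.9695],
       [ 0.    ,  0.    ,  0.    ,  1.    ]])}
{'mtx': array([[479.5332,   0.    , 325.1661],
       [  0.    , 479.5332, 200.9036],
       [  0.    ,   0.    ,   1.    ]]), 'pose': array([[ 0.0246, -0.9934,  0.1123,  0.4455],
       [-0.9996, -0.0259, -0.0104,  0.0173],
       [ 0.0133, -0.112 , -0.9936,  1.2982],
       [ 0.    ,  0.    ,  0.    ,  1.    ]])}
```

View pics/s0.png

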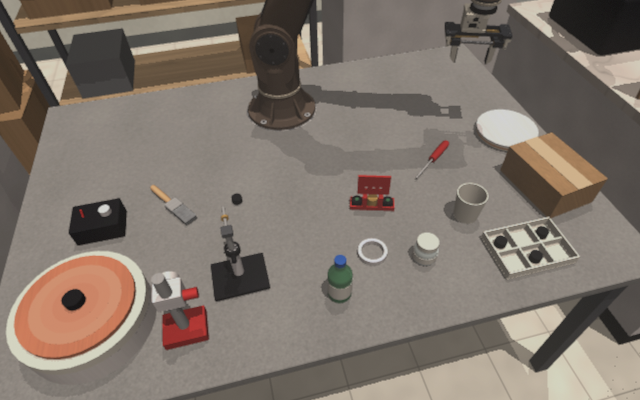

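View pics/t0.png

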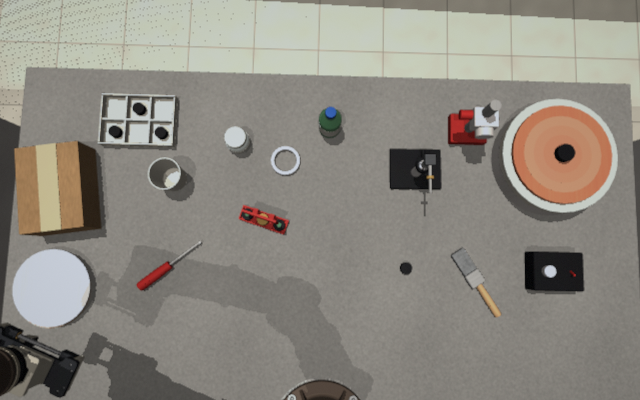

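```bash
python3 - <<'E'
from h import *
cr('s0','s0a',(340,165,405,220),12)
cr('s0','s0b',(200,190,280,300),5)
cr('t0','t0a',(230,195,300,245),11)
cr('t0','t0b',(380,140,450,220),7)
E
```

```text
(no output)
```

View pics/s0a.png

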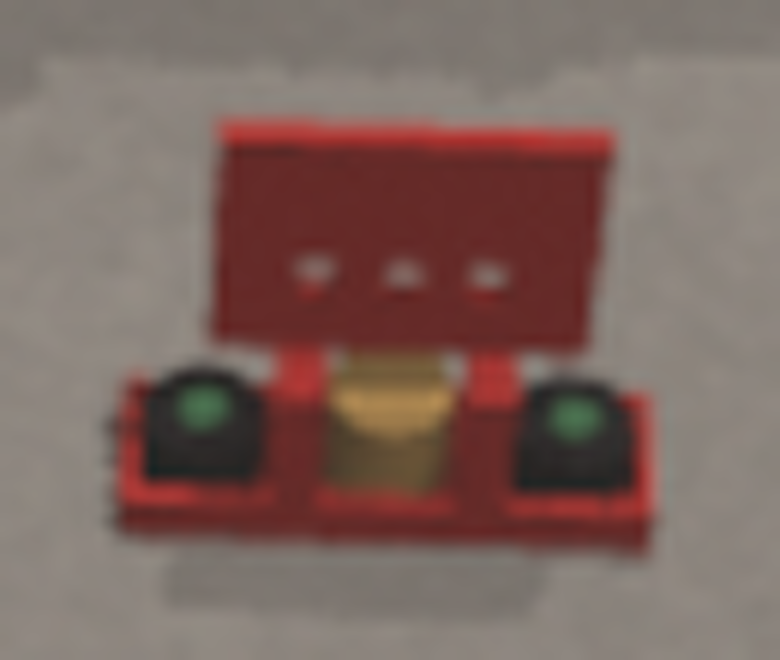

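View pics/s0b.png

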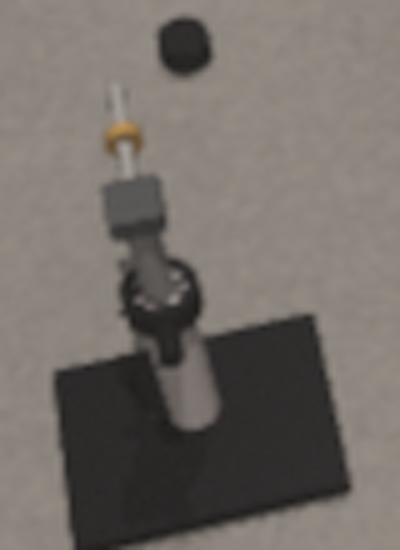

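View pics/t0a.png

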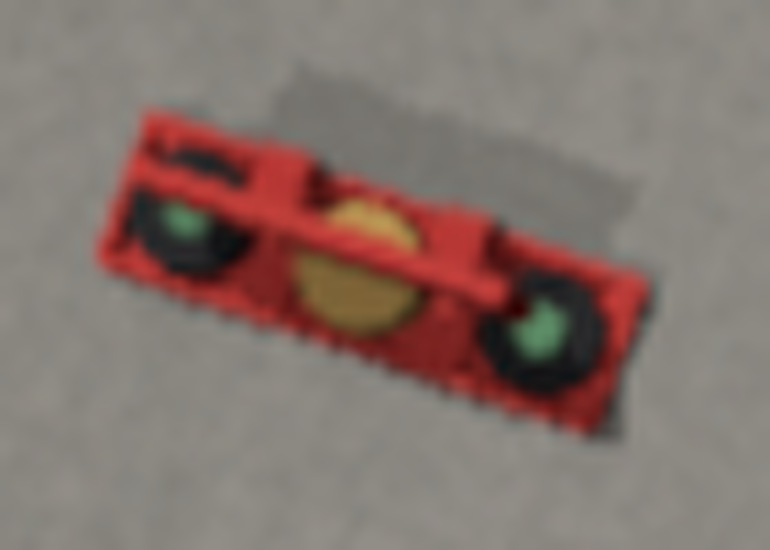

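View pics/t0b.png

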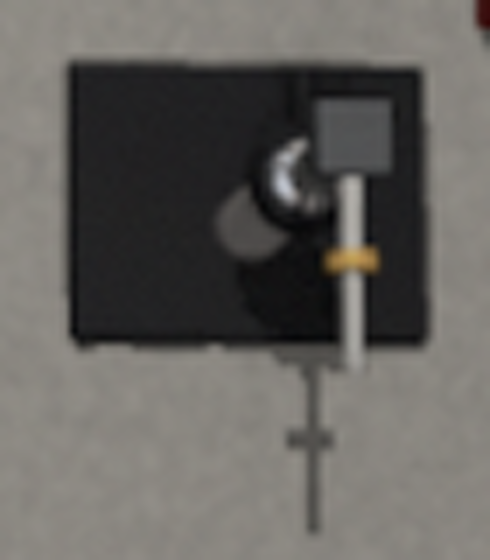

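```bash
cat > fit.py <<'E'
from h import *
from scipy.optimize import least_squares
np.set_printoptions(precision=4,suppress=True)
def un(p,off,s): return (np.array(p)+.5)/s-.5+np.array(off)
def fit(obs,x0):
    def f(x):
        r=[]
        c,s=np.cos(x[2]),np.sin(x[2])
        for n,P,uv in obs:
            P=np.array(P)/1000.
            w=[x[0]+c*P[0]-s*P[1],x[1]+s*P[0]+c*P[1],P[2]]
            r+=list(proj(n,w)-uv)
        return np.array(r)
    q=least_squares(f,x0,loss='soft_l1');return q.x,f(q.x).reshape(-1,2)
if __name__=='__main__':
    S=lambda *p:un(p,(340,165),12); T=lambda *p:un(p,(230,195),11)
    sc=[('scene',(4.8,-45,122),S(222,150)),('scene',(4.8,45,122),S(612,157)),('scene',(4.8,-45,52),S(215,338)),('scene',(4.8,45,52),S(587,348)),('scene',(20,-64.5,0),S(118,535)),('scene',(20,64.5,0),S(648,550))]
    tp=[('top',(20,64.5,14),T(150,110)),('top',(20,-64.5,14),T(650,278)),('top',(-20,64.5,14),T(100,260)),('top',(-20,-64.5,14),T(600,432)),('top',(1.8,45,122),T(143,182)),('top',(1.8,-45,122),T(512,290))]
    for o in(sc,tp,sc+tp):
        x,r=fit(o,[.4,.1,-.2]);print(x,abs(r).max(),'\n',r.T)
    S=lambda *p:un(p,(200,190),5); T=lambda *p:un(p,(380,140),7)
    tp=[('top',(65,70,14),T(68,62)),('top',(65,-70,14),T(423,66)),('top',(-45,-70,14),T(430,343)),('top',(-45,70,14),T(72,343))]
    sc=[('scene',(-45,-70,14),S(55,372)),('scene',(-45,70,14),S(313,315)),('scene',(65,70,14),S(350,490)),]
    for o in(sc,tp,sc+tp):
        x,r=fit(o,[.5,-.2,0]);print('stand',x,abs(r).max())
    for a,b,n in(((353,366),(115,88),'tip'),((352,260),(124,138),'collar'),((354,135),(134,200),'head')):
        print(n,tri('top',T(*a),'scene',S(*b)))
E
python3 fit.py
```

```text
[ 0.5375  0.1701 -0.3012] 0.9667868891016553 
 [[-0.1737  0.3486 -0.5976  0.0253  0.1053  0.2262]
 [-0.9668 -0.7426  0.7475  0.7498  0.0302  0.0302]]
[ 0.5368  0.1672 -0.2946] 1.513894233703553 
 [[ 0.2785  0.3263 -0.1446  0.0489 -0.902   0.233 ]
 [ 0.1336 -0.0575  0.5986  0.128  -1.5139  0.1722]]
[ 0.5372  0.1685 -0.2944] 1.68428380934526 
 [[-0.7598 -0.243  -1.1593 -0.5412 -0.4101 -0.2952 -0.2015 -0.153  -0.6236
  -0.4294 -1.4248 -0.2895]
 [-0.8356 -0.7686  0.8773  0.7234  0.1955 -0.0305 -0.0213 -0.2213  0.4437
  -0.0359 -1.6843 -0.0051]]
stand [ 0.681  -0.238   0.0001] 0.636862345201763
stand [ 0.6757 -0.2389  0.0221] 0.21283730947567392
stand [ 0.6774 -0.2385  0.0116] 1.5958012320533044
tip (array([ 0.5998, -0.2403,  0.1804]), np.float64(0.001270500074320794))
collar (array([ 0.6354, -0.2391,  0.1836]), np.float64(0.0015746103211525598))
head (array([ 0.6774, -0.2384,  0.1878]), np.float64(0.002430683986152922))
```

```bash
cat > goto.py <<'E'
from h import *
np.set_printoptions(precision=4,suppress=True)
# shift (mm, tool axes) and twist for a target TCP position and jaw heading yaw (tool y direction, mod pi)
def goto(p,yaw=None):
    o=arm.observe();M=R.from_rotvec(o['ee_rot']).as_matrix()
    s=M.T@(np.array(p)-o['position'])*1000
    y=np.arctan2(M[1,1],M[0,1]);tw=0
    if yaw is not None:
        tw=-(yaw-y); tw=(tw+np.pi/2)%np.pi-np.pi/2   # tool z is down
    print('t',o['clock'],'pos',o['position'],'shift',s,'twist',tw,'F',o['force'],'w',o['width']*91.8,'q7',o['joints'][6],'yawY',y,'tilt',M[:,2])
E
python3 - <<'E'
from goto import *
M=R.from_rotvec(arm.observe()['ee_rot']).as_matrix();print(M)
goto([.612,-.239,.40],0)
goto([.612,-.239,.40],np.pi/2)
goto([.539,.168,.30],-.297)
E
```

```text
[[-0.9298  0.368  -0.0004]
 [ 0.368   0.9298 -0.0013]
 [-0.0001 -0.0013 -1.    ]]
t 0.1 pos [0.2299 0.581  0.4041] shift [-657.006  -621.8265    4.9743] twist 1.1939634910338088 F [-0.4389  0.0488  0.3649] w 92.14447303193882 q7 -0.07510398322581348 yawY 1.1939634910338088 tilt [-0.0004 -0.0013 -1.    ]
t 0.1 pos [0.2299 0.581  0.4041] shift [-657.006  -621.8265    4.9743] twist -0.3768328357610877 F [-0.4389  0.0488  0.3649] w 92.14447303193882 q7 -0.07510398322581348 yawY 1.1939634910338088 tilt [-0.0004 -0.0013 -1.    ]
t 0.1 pos [0.2299 0.581  0.4041] shift [-439.3476 -270.1133  104.476 ] twist 1.490963491033809 F [-0.4389  0.0488  0.3649] w 92.14447303193882 q7 -0.07510398322581348 yawY 1.1939634910338088 tilt [-0.0004 -0.0013 -1.    ]
```

>>> move_arm([
  [-657, -622, 5, -0.377],
  [-657, -622, 5, -0.377],
  [-657, -622, 5, -0.377],
  [-657, -622, 5, -0.377],
  [-657, -622, 5, -0.377],
  [-657, -622, 5, -0.377],
  [-657, -622, 5, -0.377],
  [-657, -622, 5, -0.377],
  [-657, -622, 5, -0.377],
  [-657, -622, 5, -0.377],
  [-657, -622, 5, -0.377],
  [-657, -622, 5, -0.377],
  [-657, -622, 5, -0.377],
  [-657, -622, 5, -0.377],
  [-657, -622, 5, -0.377],
  [-657, -622, 5, -0.377],
  [-657, -622, 5, -0.377],
  [-657, -622, 5, -0.377],
  [-657, -622, 5, -0.377],
  [-657, -622, 5, -0.377],
], grip=0, grip_force=20)

```text
clock: 2.6
position: [0.612, -0.2384, 0.3999]
ee_rot: [-0.001, 3.141, 0.0]
force: [-0.0, -0.6, 0.9]
width: 0.003
```

```bash
python3 - <<'E'
from goto import *
goto([.612,-.239,.375],np.pi/2)
snap('scene','s1',(180,120,300,300),4);snap('top','t1',(370,120,480,230),6)
goto([.612,-.239,.375],np.pi/2)
E
```

```text
t 2.6 pos [ 0.612  -0.2384  0.3999] shift [-0.0379 -0.6154 24.9475] twist 0.0009425407863419277 F [-0.0256 -0.5702  0.907 ] w 0.27336189964720203 q7 2.024687666417557 yawY 1.5717388675812385 tilt [ 0.0003  0.0002 -1.    ]
t 2.7 pos [ 0.612  -0.2387  0.3999] shift [-0.0394 -0.3095 24.8948] twist 0.0004863412220665886 F [-0.8174  0.0149  0.698 ] w 0.5557126780773494 q7 2.0246936342241826 yawY 1.5712826680169631 tilt [ 0.0003  0.0001 -1.    ]
```

View pics/s1.png

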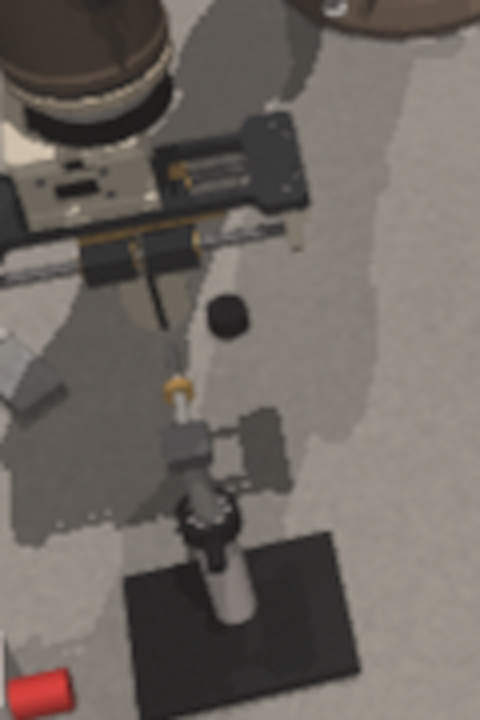

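View pics/t1.png

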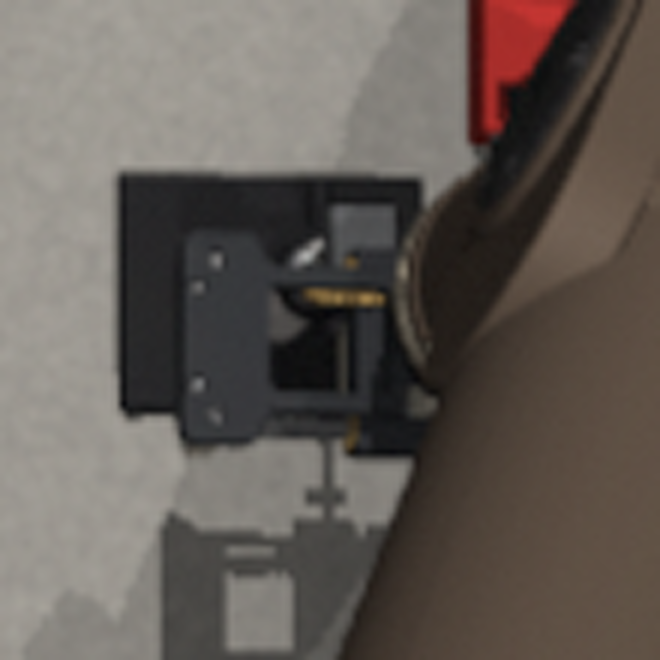

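>>> move_arm([
  [0, 0, 20, 0],
  [0, 0, 30, 0],
  [0, 0, 31, 0],
  [0, 0, 32, 0],
  [0, 0, 32, 0],
])

```text
clock: 3.32
position: [0.6121, -0.2391, 0.3682]
ee_rot: [-0.0, 3.141, -0.0]
force: [-0.2, -0.2, -0.3]
width: 0.008
```

>>> move_arm([
  [0, 0, 1, 0],
  [0, 0, 2, 0],
  [0, 0, 2, 0],
])

```text
clock: 3.7
position: [0.612, -0.239, 0.3657]
ee_rot: [0.0, -3.142, -0.0]
force: [-0.3, -0.0, 0.2]
width: 0.004
```

>>> move_arm([
  [0, 0, 1, 0],
  [0, 0, 2, 0],
  [0, 0, 2, 0],
])

```text
clock: 4.08
position: [0.612, -0.239, 0.3638]
ee_rot: [-0.0, 3.141, -0.0]
force: [-0.3, 0.5, 1.7]
width: 0.004
```

>>> move_arm([
  [0, 0, 1, 0],
  [0, 0, 1.5, 0],
  [0, 0, 1.5, 0],
])

```text
clock: 4.45
position: [0.612, -0.239, 0.3625]
ee_rot: [-0.0, 3.141, -0.0]
force: [-1.9, 1.4, 4.2]
width: 0.004
```

```bash
python3 - <<'E'
from goto import *
goto([.612,-.239,.375])
E
```

```text
t 4.45 pos [ 0.612  -0.239   0.3625] shift [ -0.005    0.019  -12.5467] twist 0 F [-1.8575  1.3511  4.1843] w 0.39596024891308795 q7 2.0354095522164433 yawY 1.5709390519929503 tilt [ 0.0003 -0.0001 -1.    ]
```

>>> move_arm([
  [0, 0, -6, 0],
  [0, 0, -12, 0],
  [0, 0, -12, 0],
  [0, 0, -12, 0],
  [0, 0, 0, 0],
  [0, 0, 6, 0],
  [0, 0, 12, 0],
  [0, 0, 12, 0],
], grip=46, grip_force=3)

```text
clock: 5.45
position: [0.6118, -0.2389, 0.3494]
ee_rot: [0.0, -3.14, -0.001]
force: [-0.2, -0.4, -0.4]
width: 0.504
```

>>> move_arm([
  [0, 0, 0, 0],
  [0, 0, 0, 0],
  [0, 0, 0, 0],
  [0, 0, 0, 0],
], grip=0)

```text
clock: 5.95
position: [0.612, -0.239, 0.3503]
ee_rot: [-0.0, 3.141, -0.0]
force: [0.7, 0.3, -1.3]
width: 0.114
```

```bash
python3 - <<'E'
from goto import *
goto([.612,-.239,.375])
snap('scene','s2',(180,160,300,260),6)
E
```

```text
t 5.95 pos [ 0.612  -0.239   0.3503] shift [ -0.0209  -0.0119 -24.6585] twist 0 F [ 0.6705  0.2676 -1.3305] w 10.49657918105184 q7 2.039089019088101 yawY 1.5709423386207098 tilt [ 0.0002 -0.     -1.    ]
```

View pics/s2.png

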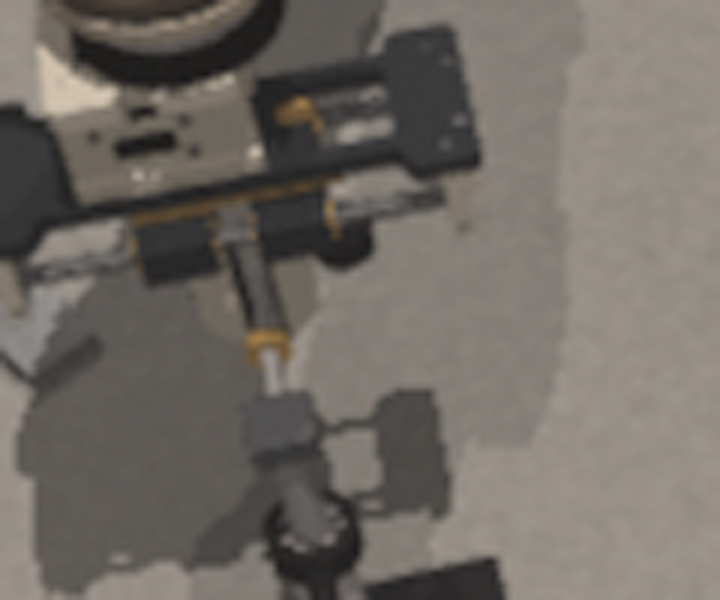

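>>> move_arm([
  [0, 0, 0, 0],
  [0, 0, 0, 0],
  [0, 0, 0, 0],
])

```text
clock: 6.38
position: [0.6119, -0.2394, 0.3503]
ee_rot: [0.0, 3.141, -0.001]
force: [0.3, -3.6, -0.7]
width: 0.071
```

```bash
python3 - <<'E'
from goto import *
goto([.612,-.239,.375])
E
```

```text
t 6.375 pos [ 0.6119 -0.2394  0.3503] shift [ -0.0628   0.3821 -24.6779] twist 0 F [ 0.2651 -3.624  -0.7349] w 6.501265477997647 q7 2.0390840471586977 yawY 1.5705448679688518 tilt [ 0.0003 -0.0006 -1.    ]
```

>>> move_arm([
  [0, 0, 0, 0],
  [0, 0, 0, 0],
  [0, 0, -20, 0],
  [0, 0, -45, 0],
  [0, 0, -45, 0],
], grip=46)

```text
clock: 7.0
position: [0.6125, -0.239, 0.3971]
ee_rot: [-0.001, 3.138, -0.001]
force: [0.5, -0.0, 0.0]
width: 0.494
```

```bash
python3 - <<'E'
from goto import *
goto([.5387,.168,.35],-.297)
E
```

```text
t 7.0 pos [ 0.6125 -0.239   0.3971] shift [ 73.7212 407.0242  46.5954] twist -1.2733071814849017 F [ 0.4952 -0.0045  0.0258] w 45.37821904812356 q7 2.0260603586038943 yawY 1.5712854721048917 tilt [ 0.0033 -0.0005 -1.    ]
```

>>> move_arm([
  [10, 55, 0, 0.18],
  [20, 115, 0, 0.37],
  [32, 175, 0, 0.55],
  [42, 235, 0, 0.74],
  [54, 295, 0, 0.92],
  [64, 350, 0, 1.1],
  [72, 400, 10, 1.29],
  [73.5, 407, 25, 1.47],
  [73.5, 407, 40, 1.66],
  [73.5, 407, 47, 1.84],
  [73.5, 407, 47, 1.868],
  [73.5, 407, 47, 1.868],
  [73.5, 407, 47, 1.868],
])

```text
clock: 8.62
position: [0.5385, 0.1679, 0.3485]
ee_rot: [-2.524, -1.871, -0.001]
force: [0.2, 0.3, -0.8]
width: 0.5
```

```bash
python3 - <<'E'
from goto import *
goto([.5387,.168,.273],-.297)
snap('scene','s3',(310,110,430,230),6);snap('top','t3',(200,160,320,260),6)
E
```

```text
t 8.625 pos [0.5385 0.1679 0.3485] shift [ 0.0993  0.1386 75.5232] twist 0.0022190525569807384 F [ 0.1738  0.2608 -0.787 ] w 45.899542445047494 q7 -0.3312695046249969 yawY -0.29478094744301914 tilt [ 0.0004  0.0004 -1.    ]
```

View pics/s3.png

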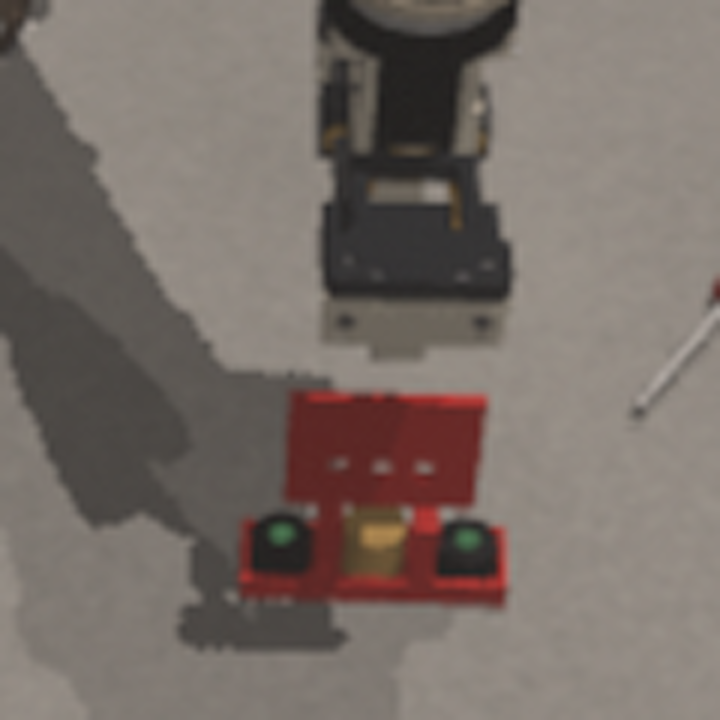

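View pics/t3.png

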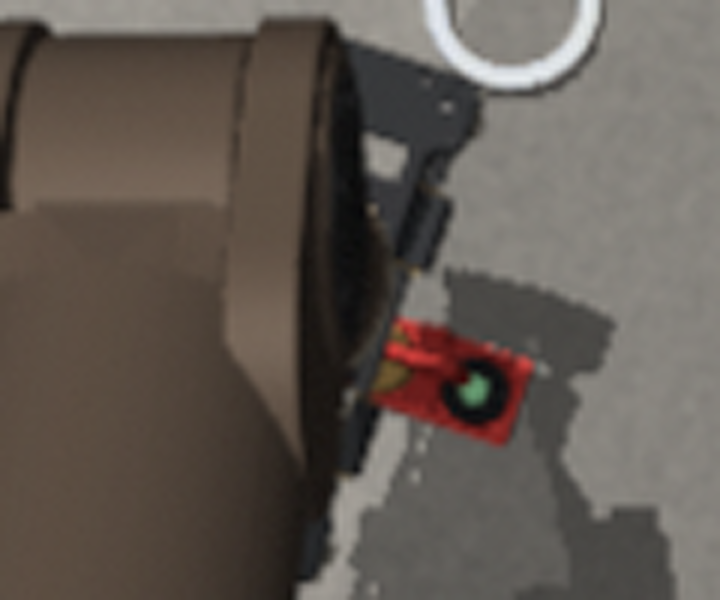

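```bash
python3 - <<'E'
from goto import *
def toc(p): return (p-np.array([310,110])+.5)*6-.5
yw=-.295;d=np.array([np.cos(yw),np.sin(yw),0])
for k in(23,32,42):print('finger',k,toc(proj('scene',np.array([.5385,.1679,.1705])+d*k/1000)))
y=np.array([-d[1],d[0],0])
for n,x in(('sc',[.5375,.1701]),('both',[.5372,.1685]),('top',[.5368,.1672])):
  c=np.array(x+[0]);
  for P in((4.8,-45,122),(4.8,45,122),(4.8,0,77),(4.8,-20,77),(20,64.5,0),(20,-64.5,0)):
    w=c+(d*P[0]+y*P[1])/1000;w[2]=P[2]/1000;print(n,P,toc(proj('scene',w)))
E
```

```text
finger 23 [393.5865 354.5698]
finger 32 [394.231  368.9555]
finger 42 [394.955  385.1159]
sc (4.8, -45, 122) [289.7956 399.4087]
sc (4.8, 45, 122) [487.8992 403.3932]
sc (4.8, 0, 77) [382.0005 469.5191]
sc (4.8, -20, 77) [339.2266 468.6083]
sc (20, 64.5, 0) [505.3388 604.3457]
sc (20, -64.5, 0) [239.6461 598.0824]
both (4.8, -45, 122) [286.2479 399.6128]
both (4.8, 45, 122) [484.3466 403.5982]
both (4.8, 0, 77) [378.5479 469.7204]
both (4.8, -20, 77) [335.775  468.8095]
both (20, 64.5, 0) [502.0124 604.5445]
both (20, -64.5, 0) [236.3258 598.2801]
top (4.8, -45, 122) [283.2645 399.5454]
top (4.8, 45, 122) [481.3421 403.5304]
top (4.8, 0, 77) [375.6368 469.6511]
top (4.8, -20, 77) [332.8683 468.7402]
top (20, 64.5, 0) [499.1977 604.4707]
top (20, -64.5, 0) [233.5376 598.207 ]
```

>>> move_arm([
  [-0.5, 0, 30, 0],
  [-0.5, 0, 60, 0],
  [-0.5, 0, 74.5, 0],
  [-0.5, 0, 74.5, 0],
  [-0.5, 0, 74.5, 0],
])

```text
clock: 9.35
position: [0.5388, 0.1675, 0.2747]
ee_rot: [2.525, 1.868, 0.002]
force: [0.6, -0.3, -0.3]
width: 0.5
```

>>> move_arm([
  [0, 0, 0, 0],
  [0, 0, 0, 0],
  [0, 0, 0, 0],
  [0, 0, 0, 0],
  [0, 0, 0, 0],
  [0, 0, 0, 0],
], grip=0, grip_force=15)

```text
clock: 10.1
position: [0.5382, 0.1676, 0.2737]
ee_rot: [-2.526, -1.868, 0.0]
force: [-0.5, 0.0, 0.7]
width: 0.065
```

>>> move_arm([
  [0, 0, 0, 0],
  [0, 0, 0, 0],
], grip_force=40)

```text
clock: 10.35
position: [0.5382, 0.1676, 0.2737]
ee_rot: [-2.526, -1.868, 0.0]
force: [-0.8, 1.0, 1.4]
width: 0.063
```

```bash
python3 - <<'E'
from goto import *
goto([.5387,.168,.274],-.297)
E
```

```text
t 10.35 pos [0.5382 0.1676 0.2737] shift [ 0.5493  0.3294 -0.2815] twist -3.6119488361130436e-05 F [-0.83    1.0466  1.3866] w 5.822646102148614 q7 -0.26053688380237594 yawY -0.29703611948836106 tilt [-0.0002  0.0001 -1.    ]
```

>>> move_arm([
  [0, 0, -4, 0],
  [0, 0, -12, 0],
  [0, 0, -26, 0],
  [0, 0, -44, 0],
  [0, 0, -64, 0],
  [0, 0, -82, 0],
  [0, 0, -96, 0],
  [0, 0, -103, 0],
  [0, 0, -106, 0],
  [0, 0, -106, 0],
  [0, 0, -106, 0],
])

```text
clock: 11.72
position: [0.5381, 0.1675, 0.3792]
ee_rot: [-2.526, -1.868, 0.001]
force: [1.2, -0.1, -3.0]
width: 0.059
```

```bash
python3 - <<'E'
from goto import *
goto([.565,-.2400,.3794],.015)
snap('scene','s4')
E
```

```text
t 11.725 pos [0.5381 0.1675 0.3792] shift [-381.8162  145.0241   -0.0577] twist -0.3121097860836033 F [ 1.1882 -0.0893 -2.9582] w 5.42960374164787 q7 -0.3589954807995841 yawY -0.2971097860836032 tilt [-0.0008 -0.0004 -1.    ]
```

View pics/s4.png

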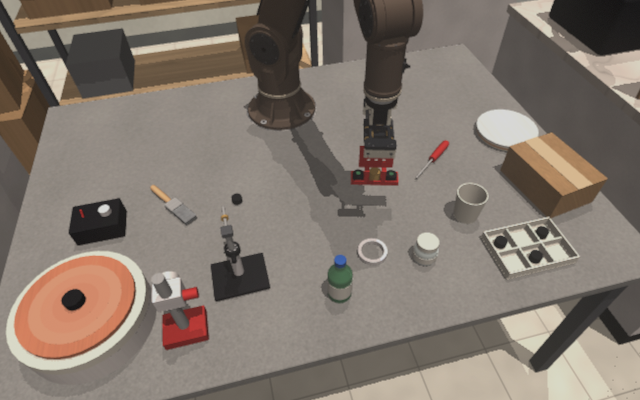

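>>> move_arm([
  [-4, 1.5, 0, -0.003],
  [-14, 5, 0, -0.01],
  [-30, 11, 0, -0.025],
  [-54, 20, 0, -0.045],
  [-84, 32, 0, -0.07],
  [-116, 44, 0, -0.095],
  [-148, 56, 0, -0.12],
  [-180, 68, 0, -0.15],
  [-212, 81, 0, -0.175],
  [-244, 93, 0, -0.2],
  [-276, 105, 0, -0.225],
  [-306, 116, 0, -0.25],
  [-332, 126, 0, -0.27],
  [-353, 134, 0, -0.288],
  [-368, 140, 0, -0.3],
  [-377, 143, 0, -0.308],
  [-382, 145, 0, -0.312],
  [-382, 145, 0, -0.312],
  [-382, 145, 0, -0.312],
  [-382, 145, 0, -0.312],
])

```text
clock: 14.28
position: [0.5653, -0.2395, 0.3797]
ee_rot: [-2.204, -2.239, -0.0]
force: [-0.8, 0.7, -3.4]
width: 0.063
```

```bash
python3 - <<'E'
from goto import *
goto([.59,-.2400,.3794],.015)
snap('scene','s5',(180,140,300,240),6);snap('top','t5',(370,140,470,240),6)
E
```

```text
t 14.275 pos [ 0.5653 -0.2395  0.3797] shift [-0.8787 24.7062  0.2966] twist 0.0008456213311724969 F [-0.842   0.6896 -3.4342] w 5.772170569459042 q7 0.6563958771569302 yawY 0.015845621331172538 tilt [ 0.      0.0003 -1.    ]
```

View pics/s5.png

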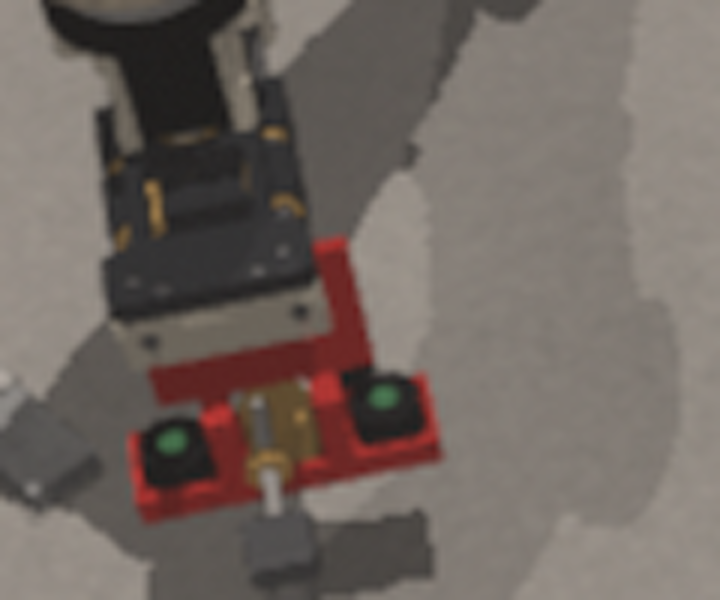

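View pics/t5.png

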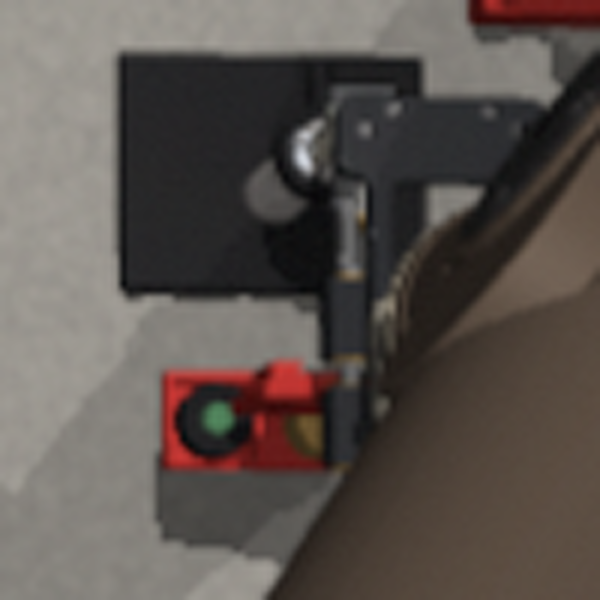

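```bash
python3 - <<'E'
from goto import *
def toc(p): return (p-np.array([180,140])+.5)*6-.5
yw=.0155;d=np.array([np.cos(yw),np.sin(yw),0]);y=np.array([-d[1],d[0],0])
c=np.array([.5653,-.2395,0])-d*.0018
for P,o in(((20,-64.5,0),(143,522)),((20,64.5,0),(440,458)),((20,-64.5,14),(130,440+40)),((4.8,45,122),(348,243)),((4.8,-45,52),(155,403)),((4.8,45,52),(372,362)),((4.8,0,77),0)):
    w=c+(d*P[0]+y*P[1])/1000;w[2]=.3796-.2737+P[2]/1000;print(P,toc(proj('scene',w)),o)
s=np.array([.677,-.239,0])
for k in(-80,-45):
    w=np.array([.612,-.2396,.1827])+d*(k+65)/1000;print('pin',k,toc(proj('scene',w)))
E
```

```text
(20, -64.5, 0) [136.7375 524.3419] (143, 522)
(20, 64.5, 0) [438.399  460.0478] (440, 458)
(20, -64.5, 14) [129.1781 503.5566] (130, 480)
(4.8, 45, 122) [341.1866 246.0967] (348, 243)
(4.8, -45, 52) [152.7616 408.193 ] (155, 403)
(4.8, 45, 52) [369.2358 363.5125] (372, 362)
(4.8, 0, 77) [250.0494 345.2085] 0
pin -80 [255.9939 396.5926]
pin -45 [265.9699 460.8108]
```

```bash
python3 - <<'E'
from h import *
cr('s5','s5a',(196,196,256,230),13)
E
```

```text
(no output)
```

View pics/s5a.png

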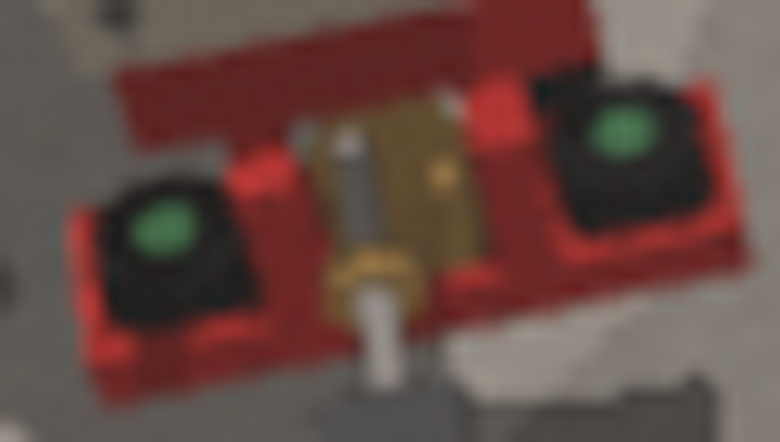

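```bash
python3 - <<'E'
from goto import *
def raw(p): return (np.array(p)+.5)/13-.5+196
yw=.0155;d=np.array([np.cos(yw),np.sin(yw),0]);y=np.array([-d[1],d[0],0])
c=np.array([.5653,-.2395,0])-d*.0018
def W(P):
    w=c+(d*P[0]+y*P[1])/1000;w[2]=.3796-.2737+P[2]/1000;return w
def pr(n,w,o):
    p=proj('scene',w);k=np.linalg.norm(proj('scene',w+y*.01)-p)/10
    e=raw(o)-p;print(n,e,'px; lateral mm',e[0]/k)
for P,o in(((20,-64.5,0),(110,405)),((20,64.5,0),(748,265)),((0,-45,25),(165,228)),((0,45,25),(624,130)),((4.8,-45,52),(137,150)),((20,-64.5,14),(92,362)),((20,64.5,14),(740,222))):pr(P,W(P),o)
for k,o in((-80,(348,135)),(-45,(374,283))): pr('pin%d'%k,np.array([.612,-.2396,.1827])+d*(k+65)/1000,o)
E
```

```text
(20, -64.5, 0) [ 1.6271 -0.2813] px; lateral mm 4.015240924986133
(20, 64.5, 0) [ 0.4271 -0.3349] px; lateral mm 1.09293675927515
(0, -45, 25) [ 0.9877 -0.156 ] px; lateral mm 2.4373833368064335
(0, 45, 25) [ 0.9963 -0.3319] px; lateral mm 2.5222315467348
(4.8, -45, 52) [ 1.0333 -0.5386] px; lateral mm 2.495428189521747
(20, -64.5, 14) [ 1.5024 -0.1248] px; lateral mm 3.671735367076388
(20, 64.5, 14) [ 0.5761 -0.1406] px; lateral mm 1.4604209869449485
pin-80 [0.0587 0.241 ] px; lateral mm 0.1386822939644694
pin-45 [0.396  0.9226] px; lateral mm 0.9155361754434566
```

>>> move_arm([
  [-0.5, 4, 0.2, 0],
  [-1.3, 10, 0.4, 0],
  [-1.3, 16, 0.4, 0],
  [-1.3, 21, 0.4, 0],
  [-1.3, 24, 0.4, 0],
  [-1.3, 24, 0.4, 0],
  [-1.3, 24, 0.4, 0],
])

```text
clock: 15.25
position: [0.589, -0.2412, 0.3793]
ee_rot: [-2.205, -2.238, 0.0]
force: [0.4, 0.1, -2.9]
width: 0.063
```

```bash
python3 - <<'E'
from goto import *
goto([.6282,-.2408,.3794],.0155)
snap('scene','s6',(196,186,256,230),13)
E
```

```text
t 15.25 pos [ 0.589  -0.2412  0.3793] shift [-0.1913 39.2437 -0.0982] twist -0.0007310139586356179 F [ 0.4127  0.1063 -2.9431] w 5.767561644387468 q7 0.6490885436340108 yawY 0.014768986041364389 tilt [-0.0002  0.     -1.    ]
```

View pics/s6.png

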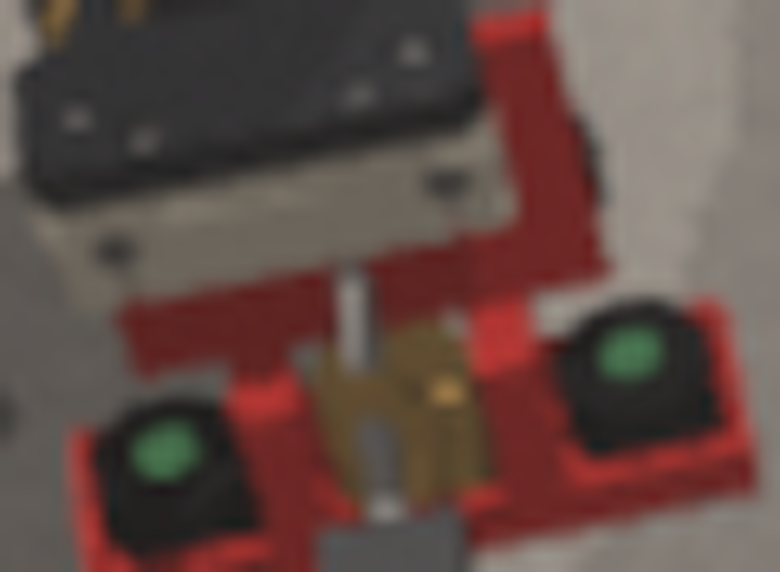

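>>> move_arm([
  [0, 1.5, 0, 0],
  [0, 3, 0, 0],
  [0, 4, 0, 0],
  [0, 4, 0, 0],
])

```text
clock: 15.8
position: [0.5932, -0.241, 0.3793]
ee_rot: [-2.205, -2.238, 0.0]
force: [0.2, 0.1, -3.5]
width: 0.064
```

>>> move_arm([
  [0, 0.5, 0, 0],
  [0, 1, 0, 0],
  [0, 1, 0, 0],
])

```text
clock: 16.18
position: [0.5942, -0.241, 0.3793]
ee_rot: [2.205, 2.238, 0.0]
force: [0.8, -0.1, -3.7]
width: 0.063
```

>>> move_arm([
  [0, 0.5, 0, 0],
  [0, 1, 0, 0],
  [0, 1, 0, 0],
])

```text
clock: 16.55
position: [0.5952, -0.241, 0.3793]
ee_rot: [2.205, 2.238, 0.0]
force: [0.0, 0.3, -3.5]
width: 0.062
```

>>> move_arm([
  [0, 0.5, 0, 0],
  [0, 1, 0, 0],
  [0, 1, 0, 0],
])

```text
clock: 16.92
position: [0.5962, -0.241, 0.3793]
ee_rot: [2.205, 2.238, 0.0]
force: [0.0, 0.0, -2.6]
width: 0.061
```

>>> move_arm([
  [0, 0.5, 0, 0],
  [0, 1, 0, 0],
  [0, 1, 0, 0],
])

```text
clock: 17.3
position: [0.5972, -0.241, 0.3793]
ee_rot: [-2.205, -2.238, -0.0]
force: [0.2, -0.1, -2.5]
width: 0.06
```

>>> move_arm([
  [0, 0.5, 0, 0],
  [0, 1, 0, 0],
  [0, 1, 0, 0],
])

```text
clock: 17.68
position: [0.5981, -0.241, 0.3793]
ee_rot: [-2.205, -2.238, -0.0]
force: [0.4, -0.4, -3.3]
width: 0.062
```

>>> move_arm([
  [0, 0.5, 0, 0],
  [0, 1, 0, 0],
  [0, 1, 0, 0],
])

```text
clock: 18.05
position: [0.5992, -0.241, 0.3793]
ee_rot: [-2.205, -2.238, -0.0]
force: [-0.2, -0.6, -3.0]
width: 0.062
```

>>> move_arm([
  [0, 0.5, 0, 0],
  [0, 1, 0, 0],
  [0, 1, 0, 0],
])

```text
clock: 18.42
position: [0.6002, -0.2409, 0.3793]
ee_rot: [2.205, 2.238, 0.0]
force: [-0.5, -0.2, -4.6]
width: 0.061
```

```bash
python3 - <<'E'
from goto import *
goto([.6282,-.2408,.3794],.0155)
snap('scene','s7',(196,186,256,230),13)
E
```

```text
t 18.425 pos [ 0.6002 -0.2409  0.3793] shift [-0.2774 28.0325 -0.0811] twist -0.0005240752410706762 F [-0.5437 -0.2439 -4.57  ] w 5.607525698588867 q7 0.6441109563558519 yawY 0.01497592475892935 tilt [ 0. -0. -1.]
```

View pics/s7.png

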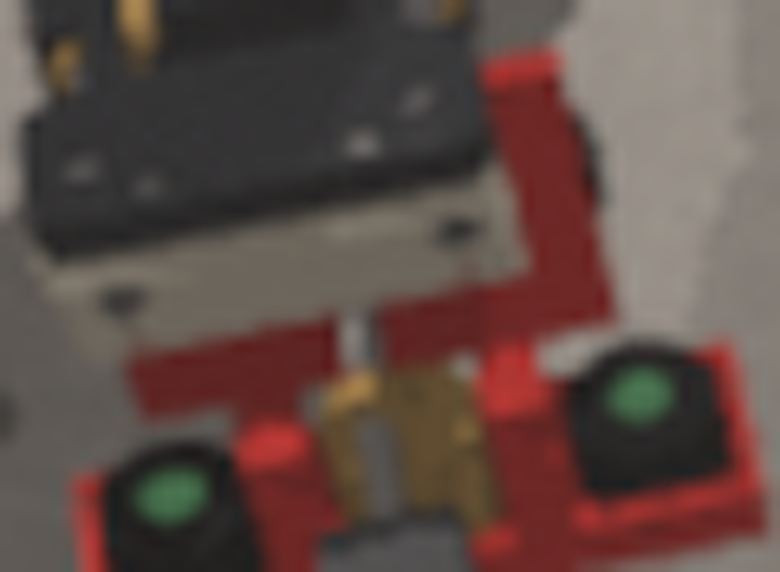

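>>> move_arm([
  [0, 0.7, 0, 0],
  [0, 1.4, 0, 0],
  [0, 2, 0, 0],
  [0, 2, 0, 0],
])

```text
clock: 18.98
position: [0.6022, -0.2409, 0.3793]
ee_rot: [-2.205, -2.238, 0.0]
force: [-0.2, -0.1, -4.3]
width: 0.062
```

>>> move_arm([
  [0, 0.7, 0, 0],
  [0, 1.4, 0, 0],
  [0, 2, 0, 0],
  [0, 2, 0, 0],
])

```text
clock: 19.48
position: [0.6042, -0.2409, 0.3793]
ee_rot: [2.205, 2.238, 0.0]
force: [0.2, -0.7, -3.1]
width: 0.059
```

>>> move_arm([
  [0, 0.7, 0, 0],
  [0, 1.4, 0, 0],
  [0, 2, 0, 0],
  [0, 2, 0, 0],
])

```text
clock: 19.98
position: [0.6062, -0.2409, 0.3793]
ee_rot: [2.205, 2.238, 0.0]
force: [-0.7, 0.1, -3.2]
width: 0.064
```

>>> move_arm([
  [0, 0.7, 0, 0],
  [0, 1.4, 0, 0],
  [0, 2, 0, 0],
  [0, 2, 0, 0],
])

```text
clock: 20.48
position: [0.6082, -0.2408, 0.3793]
ee_rot: [-2.205, -2.238, -0.0]
force: [0.2, 0.3, -3.1]
width: 0.067
```

```bash
python3 - <<'E'
from goto import *
goto([.6282,-.2408,.3794],.0155)
snap('scene','s8',(196,186,256,230),13)
E
```

```text
t 20.475 pos [ 0.6082 -0.2408  0.3793] shift [-0.2726 20.0342 -0.0984] twist -0.0005421448145459529 F [ 0.2422  0.2852 -3.0808] w 6.123144606743462 q7 0.6403413395690012 yawY 0.014957855185454148 tilt [ 0.  0. -1.]
```

View pics/s8.png

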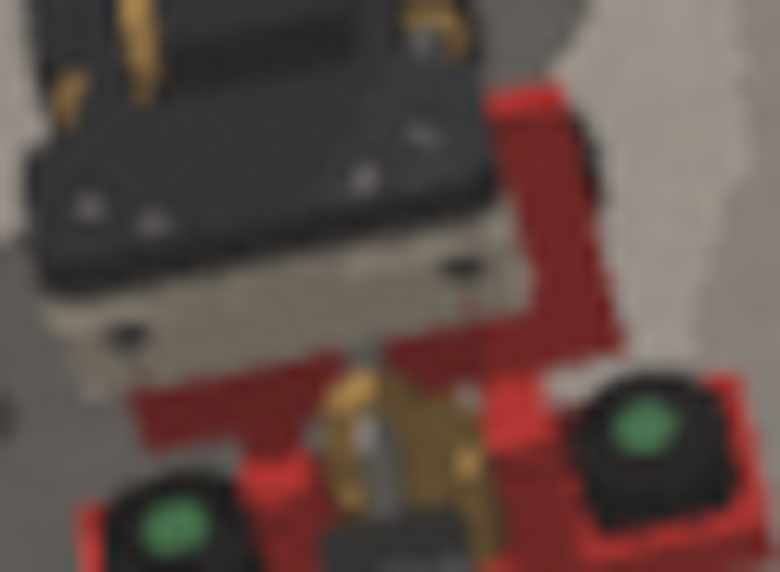

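>>> move_arm([
  [0, 1, 0, 0],
  [0, 2, 0, 0],
  [0, 3, 0, 0],
  [0, 4, 0, 0],
  [0, 5, 0, 0],
  [0, 6, 0, 0],
  [0, 6, 0, 0],
])

```text
clock: 21.4
position: [0.6142, -0.2407, 0.3793]
ee_rot: [2.205, 2.238, 0.0]
force: [-1.1, 0.8, -3.7]
width: 0.064
```

>>> move_arm([
  [0, 1, 0, 0],
  [0, 2, 0, 0],
  [0, 3, 0, 0],
  [0, 4, 0, 0],
  [0, 5, 0, 0],
  [0, 6, 0, 0],
  [0, 6, 0, 0],
])

```text
clock: 22.28
position: [0.6202, -0.2407, 0.3793]
ee_rot: [2.205, 2.238, 0.0]
force: [0.2, 0.4, -3.5]
width: 0.067
```

>>> move_arm([
  [0, 1, 0, 0],
  [0, 2, 0, 0],
  [0, 3, 0, 0],
  [0, 4, 0, 0],
  [0, 4, 0, 0],
])

```text
clock: 22.9
position: [0.6242, -0.2406, 0.3793]
ee_rot: [-2.205, -2.238, -0.0]
force: [0.1, -1.5, -3.1]
width: 0.062
```

Now feel for the collar in 1 mm steps.

>>> move_arm([
  [0, 0.5, 0, 0],
  [0, 1, 0, 0],
  [0, 1, 0, 0],
])

```text
clock: 23.28
position: [0.6251, -0.2406, 0.3793]
ee_rot: [-2.205, -2.238, -0.0]
force: [-0.1, 0.5, -3.6]
width: 0.059
```

>>> move_arm([
  [0, 0.5, 0, 0],
  [0, 1, 0, 0],
  [0, 1, 0, 0],
])

```text
clock: 23.65
position: [0.6261, -0.2406, 0.3793]
ee_rot: [2.205, 2.238, 0.0]
force: [-0.3, -0.5, -3.5]
width: 0.064
```

>>> move_arm([
  [0, 0.5, 0, 0],
  [0, 1, 0, 0],
  [0, 1, 0, 0],
])

```text
clock: 24.02
position: [0.6272, -0.2405, 0.3793]
ee_rot: [-2.205, -2.238, -0.0]
force: [-0.8, -0.1, -4.3]
width: 0.063
```

```bash
python3 - <<'E'
from goto import *
goto([.6282,-.2408,.3774],.0155)
E
```

```text
t 24.025 pos [ 0.6272 -0.2405  0.3793] shift [-0.283   1.0269  1.9115] twist -0.0005122120741944958 F [-0.7833 -0.0828 -4.2521] w 5.8196079050453315 q7 0.6308264185412643 yawY 0.014987787925805527 tilt [ 0.  0. -1.]
```

>>> move_arm([
  [0, 0.4, 0, 0],
  [0, 0.8, 0, 0],
  [0, 0.8, 0, 0],
])

```text
clock: 24.4
position: [0.6279, -0.2405, 0.3793]
ee_rot: [-2.205, -2.238, -0.0]
force: [0.3, -0.1, -3.5]
width: 0.061
```

>>> move_arm([
  [0, 0.4, 0, 0],
  [0, 0.8, 0, 0],
  [0, 0.8, 0, 0],
])

```text
clock: 24.78
position: [0.6287, -0.2405, 0.3793]
ee_rot: [-2.205, -2.238, -0.0]
force: [-0.2, -0.3, -3.3]
width: 0.061
```

>>> move_arm([
  [0, 0.4, 0, 0],
  [0, 0.8, 0, 0],
  [0, 0.8, 0, 0],
])

```text
clock: 25.15
position: [0.6294, -0.2405, 0.3793]
ee_rot: [-2.205, -2.238, 0.0]
force: [-0.6, 0.3, -3.8]
width: 0.061
```

>>> move_arm([
  [0, 0.4, 0, 0],
  [0, 0.8, 0, 0],
  [0, 0.8, 0, 0],
])

```text
clock: 25.52
position: [0.6298, -0.2406, 0.3791]
ee_rot: [-2.204, -2.237, 0.001]
force: [-4.6, -0.3, -2.8]
width: 0.059
```

```bash
python3 - <<'E'
from goto import *
goto([.6282,-.2408,.3774],.0155)
snap('scene','s9',(196,186,256,230),13)
E
```

```text
t 25.525 pos [ 0.6298 -0.2406  0.3791] shift [-0.1562 -1.5994  1.6586] twist -0.0009977529607159141 F [-4.5578 -0.2857 -2.7648] w 5.387162158345529 q7 0.6291497892751973 yawY 0.01450224703928404 tilt [-0.0015  0.0004 -1.    ]
```

View pics/s9.png

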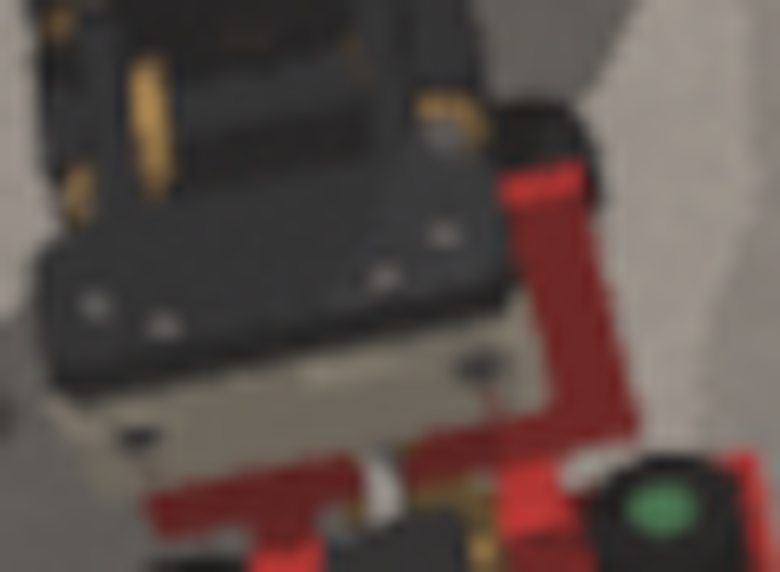

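>>> move_arm([
  [0, -0.7, 0, 0],
  [0, -1.1, 0, 0],
  [0, -1.1, 0.5, 0],
  [0, -1.1, 1, 0],
  [0, -1.1, 1.5, 0],
  [0, -1.1, 1.5, 0],
])

```text
clock: 26.32
position: [0.6293, -0.2406, 0.3779]
ee_rot: [2.205, 2.238, 0.0]
force: [-1.3, -0.8, -2.2]
width: 0.062
```

>>> move_arm([
  [0, 0, 0.5, 0],
  [0, 0, 1, 0],
  [0, 0, 1, 0],
])

```text
clock: 26.7
position: [0.6293, -0.2405, 0.3769]
ee_rot: [2.204, 2.238, 0.0]
force: [-1.5, -0.0, -2.5]
width: 0.062
```

```bash
python3 - <<'E'
from goto import *
goto([.6290,-.2408,.376],.0155)
E
```

```text
t 26.7 pos [ 0.6293 -0.2405  0.3769] shift [-0.2572 -0.3446  0.8671] twist -0.0005195319369615259 F [-1.4507 -0.0459 -2.4505] w 5.687949897143198 q7 0.6309816335355446 yawY 0.014980468063038545 tilt [ 0.0004 -0.0001 -1.    ]
```

>>> move_arm([
  [0, -0.2, 0.5, 0],
  [0, -0.3, 1, 0],
  [0, -0.3, 1, 0],
])

```text
clock: 27.08
position: [0.6292, -0.2405, 0.3761]
ee_rot: [2.204, 2.238, 0.001]
force: [1.1, -0.4, 0.2]
width: 0.062
```

```bash
python3 - <<'E'
from goto import *
goto([.6290,-.2408,.376],.0155)
E
```

```text
t 27.075 pos [ 0.6292 -0.2405  0.3761] shift [-0.29   -0.1767  0.0807] twist -0.00039857361906103783 F [ 1.1282 -0.3889  0.1579] w 5.664805353677896 q7 0.6316809734254157 yawY 0.015101426380939014 tilt [ 0.0009 -0.0001 -1.    ]
```

>>> move_arm([
  [0, 0, 0.4, 0],
  [0, 0, 0.8, 0],
  [0, 0, 0.8, 0],
])

```text
clock: 27.45
position: [0.6291, -0.2405, 0.3753]
ee_rot: [2.204, 2.238, 0.001]
force: [0.5, -0.7, 2.0]
width: 0.062
```

```bash
python3 - <<'E'
from goto import *
goto([.6290,-.2408,.376],.0155)
E
```

```text
t 27.45 pos [ 0.6291 -0.2405  0.3753] shift [-0.2926 -0.1392 -0.699 ] twist -0.0004297670227246808 F [ 0.4961 -0.6948  2.0312] w 5.7330594110958035 q7 0.6320077943758267 yawY 0.015070232977275295 tilt [ 0.0008 -0.0001 -1.    ]
```

>>> move_arm([
  [0, 0, -0.4, 0],
  [0, 0, -0.7, 0],
  [0, 0, -0.7, 0],
], grip_force=5)

```text
clock: 27.82
position: [0.629, -0.2405, 0.3758]
ee_rot: [2.204, 2.238, 0.0]
force: [2.6, -0.1, -0.1]
width: 0.065
```

>>> move_arm([
  [0, 0, 0, 0],
  [0, 0, 0, 0],
  [0, 0, 0, 0],
  [0, 0, 0, 0],
], grip=24)

```text
clock: 28.32
position: [0.6288, -0.2405, 0.3757]
ee_rot: [-2.205, -2.238, 0.0]
force: [0.1, 0.5, -0.3]
width: 0.262
```

```bash
python3 - <<'E'
from goto import *
goto([.6290,-.2408,.376],.0155)
snap('scene','s10',(180,160,280,240),8)
E
```

```text
t 28.325 pos [ 0.6288 -0.2405  0.3757] shift [-0.2652  0.1727 -0.33  ] twist -0.0006456928285090147 F [ 0.052   0.463  -0.2954] w 24.070770851346122 q7 0.6316949233646362 yawY 0.014854307171490892 tilt [-0.0002  0.0001 -1.    ]
```

View pics/s10.png

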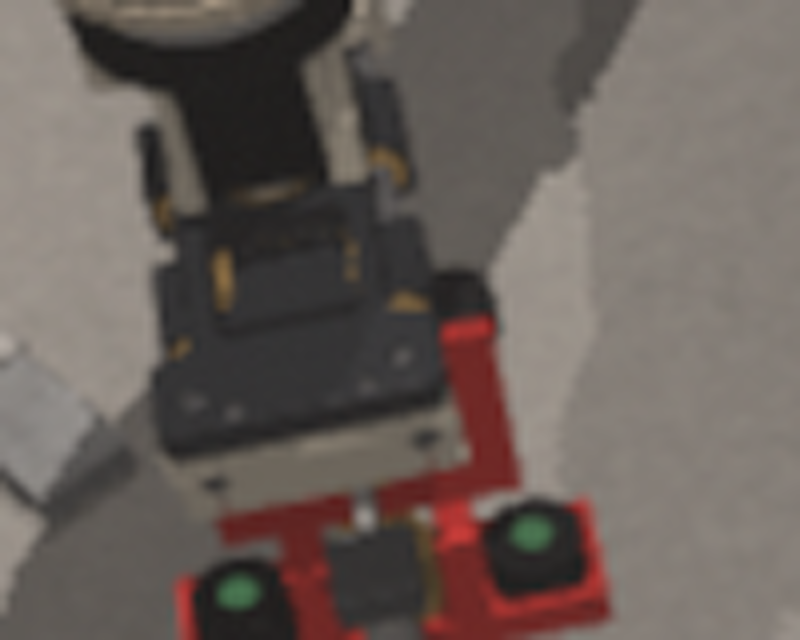

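>>> move_arm([
  [0, 0, -3, 0],
  [0, 0, -8, 0],
  [0, 0, -16, 0],
  [0, 0, -28, 0],
  [0, 0, -45, 0],
  [0, 0, -65, 0],
  [0, 0, -90, 0],
  [0, -40, -100, 0],
  [0, -90, -100, 0],
  [0, -140, -100, 0],
  [0, -190, -100, 0],
  [0, -190, -100, 0],
  [0, -190, -100, 0],
])

```text
clock: 30.0
position: [0.4394, -0.2433, 0.4768]
ee_rot: [2.203, 2.237, 0.003]
force: [0.3, 0.3, -0.7]
width: 0.261
```

```bash
python3 - <<'E'
from goto import *
goto([.6290,-.2408,.376],.0155)
snap('scene','s11',(180,150,280,240),7);snap('top','t11',(370,130,470,230),6)
E
```

```text
t 30.0 pos [ 0.4394 -0.2433  0.4768] shift [ -0.3544 189.3501 101.2284] twist -0.00026667475796848805 F [ 0.3331  0.3044 -0.6818] w 23.95768326918972 q7 0.594166895016417 yawY 0.015233325242031463 tilt [ 0.0023  0.0001 -1.    ]
```

View pics/s11.png

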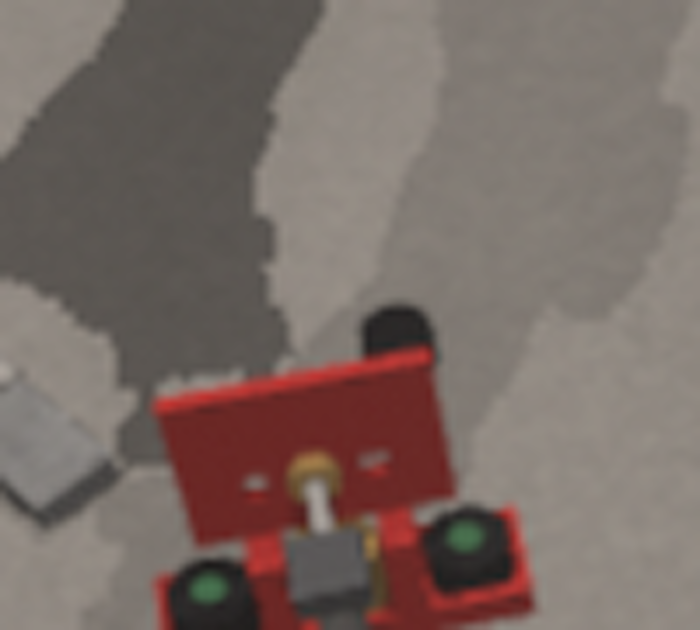

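View pics/t11.png

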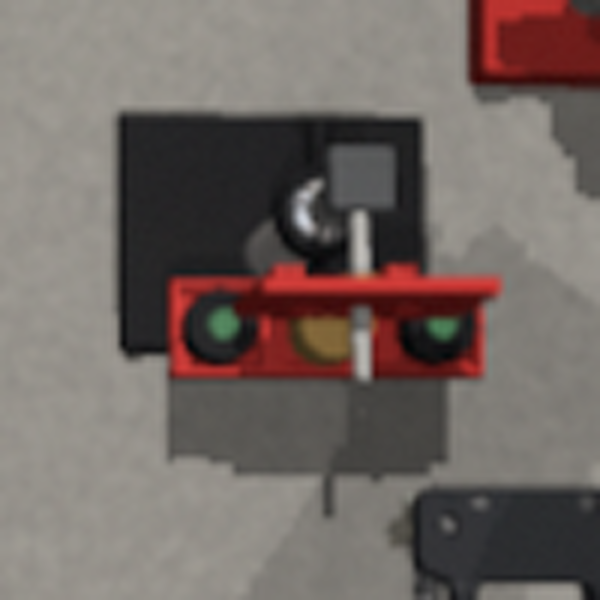

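>>> move_arm([
  [0, 0, 0, 0],
  [0, 0, 0, 0],
  [0, 0, 0, 0],
  [0, 0, 0, 0],
  [0, 0, 0, 0],
  [0, 0, 0, 0],
  [0, 0, 0, 0],
  [0, 0, 0, 0],
])

```text
clock: 31.1
position: [0.4389, -0.2433, 0.4757]
ee_rot: [-2.205, -2.238, -0.0]
force: [-0.1, -0.3, -0.0]
width: 0.261
```

```bash
python3 - <<'E'
from goto import *
snap('scene','s12');snap('top','t12')
for a,b in(('s11','s12'),('t11','t12')):
    A=cv2.imread(f'pics/raw_{a}.png').astype(int);B=cv2.imread(f'pics/raw_{b}.png').astype(int)
    y,x=(slice(190,240),slice(195,260)) if a[0]=='s' else (slice(145,200),slice(390,460))
    print(abs(A-B)[y,x].max(),abs(A-B)[y,x].mean())
# level check on plate top edge
def toc(p): return (p-np.array([180,150])+.5)*7-.5
from scipy.optimize import least_squares
obs=[((4.8,-45,122),(160,412)),((4.8,45,122),(433,360)),((4.8,-45,52),(200,543)),((4.8,45,52),(453,495))]
def f(x):
    r=[]
    Rm=R.from_euler('zyx',[.015,x[4],x[3]]).as_matrix()
    for P,o in obs:
        w=np.array(x[:3])+Rm@(np.array(P)/1000);r+=list(toc(proj('scene',w))-o)
    return r+[x[4]*200]
q=least_squares(f,[.627,-.24,.103,0,0]);print(q.x,q.fun)
E
```

```text
32 0.6891282051282052
19 0.8131601731601732
[ 0.6096 -0.2424  0.0827 -0.0362 -0.0004] [ 0.8207 -1.3153 -1.9239  1.742  -1.2641  0.0936  2.4285 -0.5207 -0.0799]
```

View pics/s12.png

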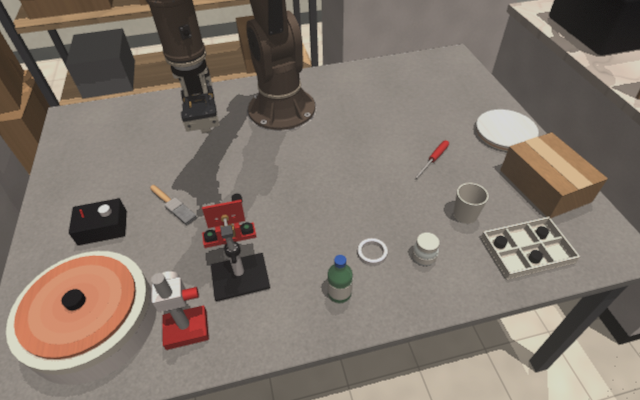

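```bash
python3 - <<'E'
from goto import *
for a,b in(('s11','s12'),('t11','t12')):
    A=cv2.imread(f'pics/raw_{a}.png',0).astype(np.float32);B=cv2.imread(f'pics/raw_{b}.png',0).astype(np.float32)
    for nm,(y,x) in {'carrier':(slice(195,245),slice(198,262)) if a[0]=='s' else (slice(170,200),slice(392,456)),'bottle':(slice(250,310),slice(320,360)) if a[0]=='s' else (slice(100,145),slice(310,350))}.items():
        print(a,nm,abs(A-B)[y,x].mean(),abs(A-B)[y,x].max(),cv2.phaseCorrelate(A[y,x].copy(),B[y,x].copy()))
arm.sign_off()
E
```

```text
s11 carrier 0.6053125 28.0 ((0.07520486878117794, 0.042838619254975896), 1.0047260627150536)
s11 bottle 0.39 2.0 ((-0.02017379110627715, 0.011850075116736747), 1.0023452568054199)
t11 carrier 0.821875 14.0 ((-0.025663472208101723, -0.013623359022725268), 0.9913662960131963)
t11 bottle 0.59 3.0 ((-0.01449707247572718, 0.5087786762273048), 0.9915940814548069)
the job is handed in; nothing more can be done
```

The carrier is hanging on the stand's pin by its middle hole (hole1) with all three pucks in their pockets, and the job is handed in (31 s of 64 s used). No verdict was reported.

- **Hole choice:** the brass puck stood in the middle pocket with a resin puck on each side, so the load balances at the middle hole.
- **Finding the pin:** an empty-hand touch put the pin's axis at about 183 mm, at 4.2 N. Closing the jaws gently on the pin placed it sideways.
- **Hanging:** I pinched the plate, lifted and carried the carrier upright, and slid it on with no contact felt until the collar. Contact there was about 4.6 N. I then backed off slightly, lowered it until the pin took the weight, let go and withdrew straight up and back.

**Last checks:**
- **Position:** pictures from both cameras show the plate up against the collar and the pucks seated. The last full scene picture showed no visible change among the bystanders.
- **Level:** a rough fit to the picture gave about 2° of tilt, against the limit of 7°. That fit was weak, because it put the carrier about 20 mm away from where the arm had left it.
- **At rest:** pictures about 1 s apart agree to within 0.1 px on the carrier, so it is still as far as I can see.

**Disagreements:**
- The scene camera read about 2 mm to the side of the arm's own position.
- My jaw touch and the scene picture differed by up to 2 mm on the pin's sideways position. I aimed between the two, and the pin went in freely.
- In the final stillness check, the top picture showed a 0.5 px shift on the polish bottle. The scene camera showed no shift there, and the arm was never near it, so I took it as noise.

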